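# Third hand for a bookend brace

### The job

A colleague is about to screw a brace into the peach bookend that is clamped in the assembly jig. Lift the pink triangular brace out of the peg rack, stand it on the bookend's base, centred on the pencil line with its straight upright edge flat against the back plate, and press it square and steady against the plate with about 10 N (a one-kilo push) for a few seconds, easing it up to the plate rather than ramming it. Finish while still pressing, so that the screws can go in, and leave everything else where it is.

Things in the scene. Friction and masses are not known exactly. Their poses are not given: they have to be found in the camera images.
- brace: pink brace to fit, 60-120 g: right triangle standing on edge, 18 mm thick (y), 140 long at the bottom, 90 high at its upright edge, sloping from 8 behind that edge's top to a tail 4 high. Origin: bottom of the upright edge, mid-thickness; x points out of that edge (body at x = -140..0), z up. 65 mm behind the edge it is 52 high: pinch it there across y, clear of pegs. Small hole in front of that
- rack: wooden peg rack, fixed. Base 160 (x) by 170 (y) by 10 mm; pegs 10 thick, 22 high hold two braces upright on it, at y = -55 and +55, parallel to x, upright edges to +x, 2 mm play each side. Pegs stand 20 and 115 mm behind a brace's upright edge. Origin: centre of the underside. Which place holds the pink brace varies
- corner (a point): goal for the brace's origin: inside corner of the bookend, on its centre line, 21 mm above the table. x points level into the back plate (press this way), y along the corner, z up. Base plate x = -160..0, y = -60..60 mm, pencil line at y = 0. Toggle clamps at x = -140, y = -36 and 36, 34 wide, to 30 above the plate, handles out to |y| = 158. Cleats at x = -85..-35, |y| = 60..74, 7 mm high
- back_plate: peach back plate of the bookend with a pencil line and two screw holes up its middle: 12 mm thick (x), 120 wide, top 111 mm above the base plate; rigid and immovable, backed by the jig's stop blocks. Origin: centre of its lower edge, 9 mm below the base plate's top; axes as for the corner
- brace_mint: mint-green brace of the same shape in the other place of the rack, same origin and axes; leave it
- brace_yellow: yellow brace of the same shape lying flat on the table, 18 mm thick; leave it. Origin on its underside near the triangle's middle
- glue: white glue bottle with pink cap, 52 mm across, 150 mm high, standing; leave it. Origin: centre of its underside
- scissors: pink scissors lying flat, 180 mm long, 10 mm thick; leave them. Origin near the pivot
- notebook: peach hardback notebook, 105 by 148 by 18 mm, lying flat; leave it. Origin: centre of its underside
- pen: mint and teal pen, 150 mm long, 12 mm thick, lying; leave it. Origin: middle, on the table
- eraser: pale pink eraser, 45 by 24 by 13 mm; leave it. Origin: centre of its underside
- screwdriver: the colleague's screwdriver with teal handle, 190 mm long, lying; leave it. Origin: middle, on the table
Things that resemble listed ones, but are neither listed nor needed, are in the scene too. Of the things that look like the rack, the larger one is meant.

How it is judged (in metres and radians):
On the way, in this order (a step that is already met when the one before it is completed fails the run):
1. the pink brace is lifted clear of the rack (z of brace in the frame of rack above 0.04 m), for 0.1 s.
2. the pink brace stands in the corner, square and centred, pressed against the back plate with 5 to 16 N for two seconds (x of brace in the frame of corner between -0.004 and 0.003 m and y of brace in the frame of corner between -0.005 and 0.005 m and z of brace in the frame of corner between -0.003 and 0.003 m and angle between brace's own z axis and vertical below 0.05 rad and angle between the x axis of brace and the x axis of corner, either way round below 0.06 rad and contact force between brace and back_plate between 5 and 16 N and (contact force between brace and the fingers above 3 N or contact force between brace and the arm above 3 N) and linear speed of brace below 0.01 m/s), for 2 s.
At the end, for the whole second after the job is handed in: The pink brace stands on the base plate (within 3 mm), centred within 5 mm of the pencil line, upright and square within about 3 degrees, its upright edge against the back plate, at rest, the robot still pressing it against the plate with 5 to 16 N (all of step 2); the arm keeps its last pose, push and grip.
It fails at once if the brace is rammed against the back plate (over 40 N) (contact force between brace and back_plate above 40 N).
It fails at once if one of the other things (the mint brace, the yellow brace, the glue bottle, the scissors, the notebook, the pen, the eraser, the screwdriver) is moved by more than 20 mm (distance of any of brace_mint, brace_yellow, glue, scissors, notebook, pen, eraser, screwdriver from where it was at the start of the episode above 0.02 m).
It also fails if it takes over 64 s, if anything falls off the work surface, if the arm or the gripper's body presses on something with over 40 N, if the wrist force passes 120 N, or if a joint passes its speed limit or range.

### The arm

A 6-joint arm with a two-finger parallel gripper is mounted at the origin on the work surface. World frame = base frame: x ahead of the robot, y to its left, z up, the work surface at z = 0. Lengths are in mm, angles in rad, forces in N, time in s.
With the tool pointing down it reaches from about 425 to 950 mm from the base axis. Payload 3.5 kg.
Tool frame: the origin (TCP) lies midway between the tips of the shut fingers; the grasp point (between the pads) lies 19 mm behind it; z points along the fingers, y is the line along which they close (so a half turn about z gives the same grasp; the last joint's range is limited). The gripper opens to 85 mm and grips with 20 to 120 N. Pads are 22 mm wide; open, the fingers measure 114 mm over their backs; the gripper's body (76 mm by 85 mm) begins 54 mm behind the grasp point. The pads swing forward as they close: fully open they stand 13 mm farther back than shut.
Start: joints at [1.079, 0.286, 1.577, -0, 1.279, -0.15], TCP at [226.212, 635.951, 231.325] pointing down, gripper open.
Joint ranges: [-2.77, 2.77], [-0.9, 2.22], [0.21, 2.48], [-1.53, 4.67], [0.24, 2.81], [-2.84, 2.84]. Speed limits (rad/s): [2.79, 2.79, 3.14, 3.14, 3.14, 3.14].

### API

Orientations are given as a unit quaternion [x, y, z, w].
In Python, from workcell import * gives the robot as it stands.
- The arm moves only by the tool jog_arm, never from a script. Its argument "rows" is one flat list of numbers, 7 for each row, row after row: the shift along the tool's x, y, z each as a share of 50 cm, from -1 to 1, then the turn, a rotation vector about the tool's x, y, z each as a share of 30 degrees, from -1 to 1, then the closure, from 0 (fully open) to 1 (shut). A call has exactly 10 rows; each row is the pose to reach, as a shift and turn from the pose commanded when the call began, along the tool's axes at that moment; what a row does not reach only later rows make up. A row lasts 1/8 s, in which the tool goes at most 62.5 mm and 10.7 degrees, less where a joint would pass 70% of its speed; a pose out of reach is approached as far as the arm can. A call with a number of a shift or a turn outside -1 to 1 is refused whole. A call with a gripper value outside its range is refused whole. The fingers move at their own pace and stop on an object; the grip force is fixed at half the most. Time passes only in rows, so rows that repeat a pose let the fingers close, or fill a call up. It gives the time, the measured TCP pose, the force, the opening and the grip force at its end, in the units of the state.
- sense(): the state, without advancing time (a new reading comes with each control period).
- read_camera(name): name is "scene" or "top" or "wrist"; returns (picture, depth): 384x512x3 uint8, red, green, blue; 384x512 float32, mm along the optical axis (not along the pixel's ray), 0 where there is no reading.
- get_calibration(name): a dict with "fov_y" (degrees; the focal length in pixels is half the picture's height over the tangent of half this angle, whatever the lens; pixels are square), "cx", "cy" (the principal point, pixels), "extrinsics" (4x4, takes a point from camera to world coordinates). Camera axes: x right, y up, looking along -z (the intrinsics and any distortion apply to the point x, -y, -z); pixel columns grow to the right and rows downward; lengths in mm; the calibration is good to about 2 mm. A picture is of the moment at which its call begins: read the wrist's pose just before it. get_calibration takes no time and is no camera call; for the wrist camera it gives the pose at the moment of the call.
- hand_in(): hands the job in; it is judged then, once.
The state is a dict: "clock": time; "joints": joint angles; "dq": joint speeds; "effort": joint torques, N m; "ee_pos": TCP position; "tool_rot": TCP orientation; "ft_force": force on the tool from outside, world axes, zero at the start; "moment": the same for the moment, N m; "opening": opening from 0.0 (shut) to 1.0 (fully open); "gripper_force": force on a finger pad.
Only numpy, scipy, OpenCV 4.12 (cv2) and the standard library are available. Lean on these libraries where they do the work, as an engineer would, in place of code of your own. Each camera call takes 0.05 s, during which the arm holds its last target. There are 200 camera calls.

## Working session

There is one attempt and no reset: what is moved stays moved. The work goes in short steps, Python scripts to look and compute and a tool call to move; the robot and the scene stay as the last step left them, time stands still between calls to the robot, and variables do not carry over. Pictures are saved under pics/ and viewed, at most 10 in all, crops included, and the job is handed in when it is done.

Besides the shell and the picture viewer there is one more tool, called after ">>>" as name(argument=value, ...) on one line, values as JSON. jog_arm: Moves the arm, as the interface text tells. Shift numbers are shares of 50 cm and turn numbers shares of 30 degrees, none past 1 either way. Its arguments: {"type":"object","properties":{"rows":{"type":"array","items":{"type":"number","minimum":-1,"maximum":1}}},"required":["rows"]}

```bash
mkdir -p pics; ls
python3 - <<'E'
from workcell import *
import cv2,numpy as np
s=sense();print(s)
for n in("top","scene"):
    p,d=read_camera(n);c=get_calibration(n);print(n,c)
    np.savez(f"pics/{n}0.npz",p=p,d=d,e=c["extrinsics"],k=[c["fov_y"],c["cx"],c["cy"]])
    cv2.imwrite(f"pics/{n}0.png",cv2.resize(p[:,:,::-1],(800,600)))
E
```

```text
pics
{'clock': 0.0, 'joints': array([ 1.07900344e+00,  2.87199836e-01,  1.57813797e+00,  1.35689819e-05,
        1.27863697e+00, -1.49972375e-01]), 'dq': array([ 0.00113775, -0.00135321,  0.00016776,  0.00023319, -0.0015454 ,
        0.00077027]), 'effort': array([ 2.94270721e-04, -4.05983591e+01, -2.92626768e+01, -1.32032219e-04,
        5.79559404e-03, -6.13659651e-06]), 'ee_pos': array([225.90338317, 635.38713461, 229.94554586]), 'tool_rot': array([ 1.70081224e-01,  9.85429327e-01, -1.12821501e-03, -3.81827974e-04]), 'ft_force': array([-0.35524192,  0.43655394,  0.45964125]), 'moment': array([-0.00372429, -0.00577987, -0.00303183]), 'gripper_force': 0.0, 'opening': 1.000081447268327}
top {'fov_y': 52.268283587270275, 'cx': 250.7870513947385, 'cy': 197.07736917796706, 'extrinsics': array([[ 2.69703249e-02,  9.91222461e-01, -1.29424241e-01,
         2.95540275e+02],
       [-9.99626128e-01,  2.61608517e-02, -7.95073340e-03,
        -1.22022907e+01],
       [-4.49509717e-03,  1.29590286e-01,  9.91557437e-01,
         1.37092443e+03],
       [ 0.00000000e+00,  0.00000000e+00,  0.00000000e+00,
         1.00000000e+00]])}
scene {'fov_y': 47.622323527121885, 'cx': 256.391645745646, 'cy': 193.3656546204044, 'extrinsics': array([[ 6.82654489e-01, -5.63807156e-01,  4.64870239e-01,
         1.15829532e+03],
       [ 7.30609148e-01,  5.38708439e-01, -4.19527699e-01,
        -6.21036411e+02],
       [-1.38968018e-02,  6.26030916e-01,  7.79674401e-01,
         1.17985081e+03],
       [ 0.00000000e+00,  0.00000000e+00,  0.00000000e+00,
         1.00000000e+00]])}
```

View pics/top0.png

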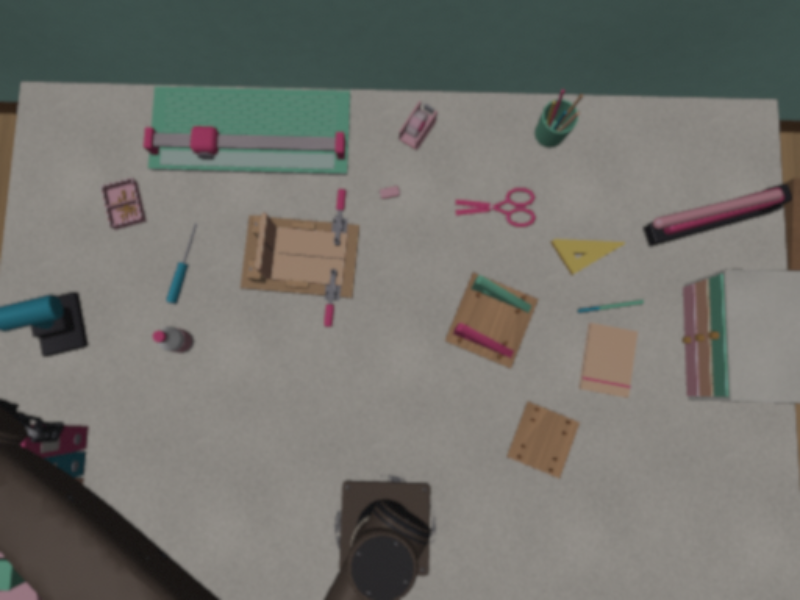

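View pics/scene0.png

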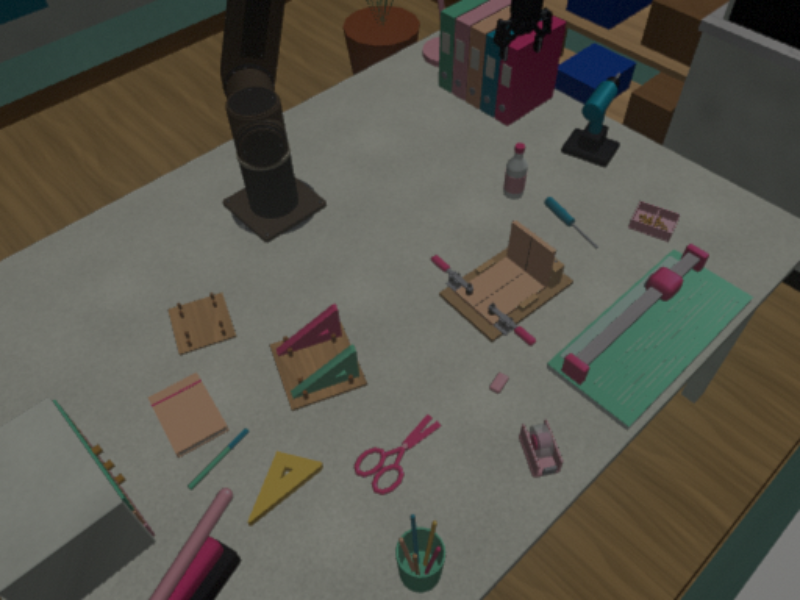

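The top view shows two rack-like things: the large rack at (492,320) holding the mint and pink braces, and a smaller empty one at (543,440). The larger one is meant. The pink brace is at (483,340) with its tall end on the left. The bookend is at (300,255), with its back plate on the left at (258,247), so pressing goes roughly along world +y.

```bash
cat > h.py <<'E'
import numpy as np,cv2
def cloud(d,e,k):
    f=192/np.tan(np.radians(k[0])/2); v,u=np.mgrid[:384,:512]
    P=np.stack([(u-k[1])/f*d,-(v-k[2])/f*d,-d],-1)
    return P@e[:3,:3].T+e[:3,3]
def pca(q):
    m=q.mean(0);w,v=np.linalg.eigh(np.cov((q-m).T));return m,v,np.sqrt(w)
E
python3 - <<'E'
from h import *
for n in("top","scene"):
    z=np.load(f"pics/{n}0.npz");p,d=z["p"],z["d"];C=cloud(d,z["e"],z["k"])
    print(n,"table z",np.median(C[300:340,250:300,2] if n=="scene" else C[300:330,130:180,2]))
    h=cv2.cvtColor(p,cv2.COLOR_RGB2HSV)
    rx=(slice(195,230),slice(285,335)) if n=="top" else (slice(190,235),slice(170,225))
    m=np.zeros(d.shape,bool);m[rx]=1
    pk=m&((h[...,0]>160)|(h[...,0]<3))&(h[...,1]>130)&(d>0)
    q=C[pk];mm,v,w=pca(q[:,:2]);a=v[:,1]; a=a*np.sign(a[1]);t=(q[:,:2]-mm)@a;s=(q[:,:2]-mm)@[-a[1],a[0]]
    print("pink",pk.sum(),mm,"dir",np.degrees(np.arctan2(a[1],a[0])),"t",np.percentile(t,[1,99]),"s",np.percentile(s,[2,50,98]),"z",np.percentile(q[:,2],[1,50,99]))
    # front plate region
    q=C[(d>0)]; col=h.reshape(-1,3)[(d>0).ravel()]
    k=(q[:,0]>480)&(q[:,0]<800)&(q[:,1]>50)&(q[:,1]<340)&(q[:,2]>45)&(q[:,2]<150)
    g=q[k&(col[:,0]<20)]
    print("plate",len(g),g.min(0),g.max(0)); 
    if n=="scene":
        m3,v,w=pca(g);print(m3,w,v[:,0])
    b=q[(q[:,0]>500)&(q[:,0]<780)&(q[:,1]>50)&(q[:,1]<340)&(abs(q[:,2]-21)<6)]
    r=cv2.minAreaRect(b[:,:2].astype(np.float32));print("base",np.median(b[:,2]),r)
E
```

```text
top table z -0.624019686796828
pink 211 [ 403.980246   -194.55428317] dir 70.29114935444625 t [-74.93074932  59.39750589] s [-9.42194187  0.1855284   8.00151506] z [ 15.8264322   65.26986008 101.83656926]
plate 498 [521.27741986 129.60593613  45.07499729] [662.62836596 315.11797824 137.58438993]
base 20.07659318944809 ((639.8955078125, 209.27487182617188), (249.29483032226562, 275.6232604980469), 88.43860626220703)
scene table z -0.8376508622961865
pink 215 [ 408.45784952 -204.05839421] dir 67.68959638708574 t [-70.08635648  62.86680178] s [-8.55689254 -0.38255911 10.17321234] z [ 14.5166613   55.82380115 100.21758334]
plate 710 [533.52049364 114.86315524  45.05510825] [666.77897835 307.38929188 136.72835349]
[605.45130602 269.16669099  91.31249331] [16.71801803 27.2842908  39.50540518] [-0.08394552  0.9906858  -0.10721381]
base 20.206996699821957 ((593.339599609375, 199.22860717773438), (246.1993865966797, 176.55690002441406), 89.19336700439453)
```

```bash
cat > go.py <<'E'
import sys,numpy as np
from scipy.spatial.transform import Rotation as R
def plan(x,y,z,yaw,ref=None):
    """shares for going to TCP x,y,z with tool pointing down, tool y axis at world yaw deg"""
    from workcell import sense
    s=sense();p,r=(s["ee_pos"],R.from_quat(s["tool_rot"])) if ref is None else ref
    c,n=np.cos(np.radians(yaw)),np.sin(np.radians(yaw))
    T=R.from_matrix(np.array([[-n*-1*-1,c,0],[c,n,0],[0,0,-1]]))
    M=r.as_matrix();print("pos",np.round(p,1),"yaw",np.round(np.degrees(np.arctan2(M[1,1],M[0,1])),2),"tilt",np.round(M[:,2],4),"F",np.round(s["ft_force"],1),"t",round(s["clock"],2) ,"open",round(s["opening"],3))
    print("shift",np.round(r.inv().apply(np.array([x,y,z])-p)/500,4),"turn",np.round((r.inv()*T).as_rotvec()/np.radians(30),4))
if __name__=="__main__": plan(*map(float,sys.argv[1:]))
E
python3 go.py 560 190 330 10
python3 - <<'E'
from workcell import *
from scipy.spatial.transform import Rotation as R
c=get_calibration("wrist");e=c["extrinsics"];s=sense();M=R.from_quat(s["tool_rot"]).as_matrix()
print(c["fov_y"],c["cx"],c["cy"]);print("cam in tool",M.T@(e[:3,3]-s["ee_pos"]));print(M.T@e[:3,:3])
E
```

```text
pos [225.9 635.4 230.1] yaw 70.42 tilt [-0.001  -0.0019 -1.    ] F [-0.7  0.5  0.8] t 0.1 open 1.0
shift [-0.928  -0.6158 -0.1989] turn [-4.0000e-03  1.6000e-03  2.0139e+00]
64.88536095114367 249.45656713761454 191.3751311058684
cam in tool [  74.03684852   -0.65439896 -142.95081677]
[[ 1.31513801e-03  9.55409565e-01  2.95280941e-01]
 [ 9.99999135e-01 -1.24695609e-03 -4.19204479e-04]
 [-3.23096005e-05  2.95281237e-01 -9.55410378e-01]]
```

>>> jog_arm(rows=[-0.09,-0.06,-0.03,0,0,0.1,0,-0.19,-0.12,-0.06,0,0,0.25,0,-0.28,-0.18,-0.09,0,0,0.4,0,-0.37,-0.24,-0.12,0,0,0.55,0,-0.46,-0.3,-0.15,0,0,0.7,0,-0.55,-0.36,-0.18,0,0,0.85,0,-0.64,-0.42,-0.2,0,0,1,0,-0.74,-0.49,-0.2,0,0,1,0,-0.8,-0.53,-0.2,0,0,1,0,-0.82,-0.55,-0.2,0,0,1,0])

```text
clock: 1.35
ee_pos: [521.0, 237.7, 330.5]
tool_rot: [0.421, 0.907, -0.0, -0.001]
ft_force: [-0.0, -0.6, -0.6]
opening: 0.999
gripper_force: 0.0
```

```bash
python3 go.py 600 130 330 5
```

```text
pos [521.  237.7 330.5] yaw 40.27 tilt [-1.4e-03 -3.0e-04 -1.0e+00] F [-0.  -0.6 -0.6] t 1.35 open 0.999
shift [-0.2664 -0.0187  0.0009] turn [-2.7000e-03 -5.0000e-04  1.1755e+00]
```

>>> jog_arm(rows=[-0.04,0,0,0,0,0.2,0,-0.08,-0.01,0,0,0,0.4,0,-0.13,-0.01,0,0,0,0.6,0,-0.18,-0.02,0,0,0,0.8,0,-0.23,-0.02,0,0,0,0.95,0,-0.266,-0.02,0,0,0,1,0,-0.266,-0.02,0,0,0,1,0,-0.266,-0.02,0,0,0,1,0,-0.266,-0.02,0,0,0,1,0,-0.266,-0.02,0,0,0,1,0])

```text
clock: 2.6
ee_pos: [598.7, 132.3, 331.5]
tool_rot: [0.64, 0.769, 0.0, 0.0]
ft_force: [1.1, -0.1, -1.0]
opening: 1.002
gripper_force: 0.0
```

```bash
cat >> h.py <<'E'
def snap(tag,view=True):
    from workcell import read_camera,get_calibration
    c=get_calibration("wrist");p,d=read_camera("wrist")
    k=[c["fov_y"],c["cx"],c["cy"]];np.savez(f"pics/{tag}.npz",p=p,d=d,e=c["extrinsics"],k=k)
    if view: cv2.imwrite(f"pics/{tag}.png",cv2.resize(cv2.convertScaleAbs(p[:,:,::-1],alpha=1.6),(800,600)))
    return p,d,cloud(d,c["extrinsics"],k)
E
python3 -c "
from h import *
p,d,C=snap('w1');print(C[40::60,40::70].round(0).tolist())"; python3 go.py 405 -170 330 -21
```

```text
[[[279.0, 228.0, 1.0], [377.0, 247.0, 1.0], [475.0, 265.0, 1.0], [575.0, 268.0, 95.0], [647.0, 275.0, 132.0], [768.0, 320.0, 0.0], [831.0, 321.0, 60.0]], [[276.0, 145.0, -1.0], [381.0, 164.0, 1.0], [484.0, 184.0, 1.0], [587.0, 203.0, 22.0], [690.0, 222.0, 2.0], [786.0, 240.0, 19.0], [885.0, 258.0, 19.0]], [[276.0, 52.0, 1.0], [385.0, 72.0, -0.0], [495.0, 92.0, 0.0], [603.0, 117.0, 22.0], [714.0, 133.0, 0.0], [810.0, 157.0, 27.0], [919.0, 175.0, 20.0]], [[273.0, -54.0, -0.0], [390.0, -32.0, -1.0], [506.0, -10.0, -0.0], [623.0, 11.0, -0.0], [739.0, 34.0, 2.0], [856.0, 55.0, -0.0], [972.0, 77.0, 1.0]], [[272.0, -173.0, 0.0], [545.0, 129.0, 372.0], [520.0, -126.0, 1.0], [645.0, -103.0, 0.0], [769.0, -80.0, 1.0], [653.0, 148.0, 371.0], [1273.0, -175.0, -280.0]], [[538.0, 127.0, 403.0], [562.0, 141.0, 412.0], [537.0, -249.0, 11.0], [669.0, -235.0, 0.0], [802.0, -209.0, 1.0], [632.0, 154.0, 413.0], [659.0, 150.0, 403.0]]]
pos [598.7 132.1 331.5] yaw 10.46 tilt [ 1.e-04  1.e-04 -1.e+00] F [-0.5  0.7 -0.5] t 2.65 open 1.001
shift [-0.5239 -0.4907  0.0029] turn [ 2.0000e-04 -2.0000e-04  1.0488e+00]
```

View pics/w1.png

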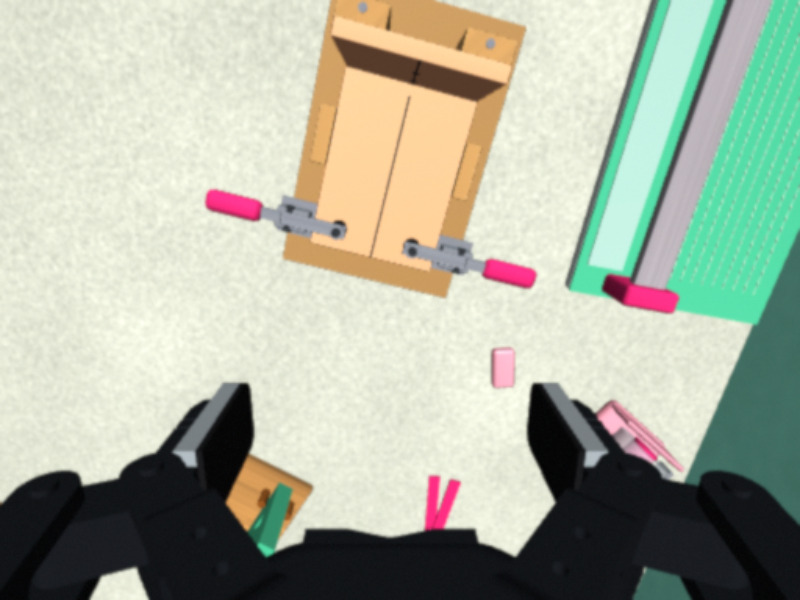

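The wrist view shows the bookend: pencil line from (372,257) to (410,97), bottom of the plate's front face from (347,66) to (478,100), and clamps at (310,220) and (440,250). Now I'll measure the line and the plate face.

```bash
cat >> h.py <<'E'
def ray(uv,z0,e,k):
    f=192/np.tan(np.radians(k[0])/2);uv=np.atleast_2d(uv)
    D=np.c_[(uv[:,0]-k[1])/f,-(uv[:,1]-k[2])/f,-np.ones(len(uv))]@e[:3,:3].T
    return e[:3,3]+D*((z0-e[2,3])/D[:,2])[:,None]
E
python3 - <<'E'
from h import *
z=np.load("pics/w1.npz");p,d,e,k=z["p"],z["d"],z["e"],z["k"];C=cloud(d,e,k)
g=cv2.cvtColor(p,cv2.COLOR_RGB2GRAY).astype(float)
# pencil line: darkest subpixel per row
s=.64;pts=[]
for v in range(68,160):
    u0=(372+(257-v/s)*(410-372)/(257-97))*s
    us=np.arange(int(u0)-6,int(u0)+7);r=g[v,us];w=np.clip(np.median(r)-r-8,0,None)
    if w.sum()>5: pts.append([(us*w).sum()/w.sum(),v])
P=ray(np.array(pts),21,e,k)[:,:2];m,v,w=pca(P);a=v[:,1]*np.sign(v[1,1])
print("line n",len(P),"rms",w[0],"pt",m,"dir",np.degrees(np.arctan2(a[1],a[0])),"range",P[0],P[-1])
# base-plate height
t=(C[...,:2]-m)@a;l=(C[...,:2]-m)@[-a[1],a[0]]
b=(abs(l)<50)&(abs(t)<30);print("base z",np.median(C[b][:,2]))
# front face points
f=(abs(l)<55)&(t>60)&(t<160)&(C[...,2]>32)&(C[...,2]<112)
q=C[f];tt=t[f]; 
for _ in range(4):
    A=np.c_[l[f],C[f][:,2]-21,np.ones(f.sum())];c,*_=np.linalg.lstsq(A,tt,rcond=None);res=tt-A@c
    bad=abs(res)>3; idx=np.argwhere(f); f[tuple(idx[bad].T)]=False; tt=t[f]
print("face n",f.sum(),"coef (yaw slope,tilt,t0)",c,"rms",res.std())
# bottom-edge brightness transitions
E=[]
for u in range(232,296):
    v0=(66+(u/s-347)*(34/131))*s
    vs=np.arange(int(v0)-7,int(v0)+8);gr=np.diff(g[vs,u]);i=gr.argmax();E.append([u,vs[i]+.5])
Q=ray(np.array(E),21,e,k)[:,:2];tq=(Q-m)@a;lq=(Q-m)@[-a[1],a[0]];
pf=np.polyfit(lq,tq,1);print("edge fit",pf,np.std(tq-np.polyval(pf,lq)))
print("corner by edge",m+a*np.polyval(pf,0)," by face",m+a*c[2])
# sides of base plate check
T=(abs(t)<20)&(C[...,2]>15)&(abs(l)<90);print("side ext",np.percentile(l[T],[0,100]))
E
```

```text
line n 92 rms 0.061282524040653694 pt [589.13674919 183.13382827] dir 86.46646904115885 range [593.09890647 247.43235959] [584.98423294 115.08252678]
base z 411.74672292733567
face n 0 coef (yaw slope,tilt,t0) [0. 0. 0.] rms nan
edge fit [-7.14867833e-05  8.34160740e+01] 0.3609617695809075
corner by edge [594.27790398 266.39132001]  by face [589.13674919 183.13382827]
side ext [-73.86946104  73.97271797]
  ret = _var(a, axis=axis, dtype=dtype, out=out, ddof=ddof,
  arrmean = um.true_divide(arrmean, div, out=arrmean,
  ret = ret.dtype.type(ret / rcount)
```

>>> jog_arm(rows=[-0.06,-0.05,0,0,0,0.1,0,-0.13,-0.1,0,0,0,0.25,0,-0.2,-0.15,0,0,0,0.4,0,-0.27,-0.2,0,0,0,0.55,0,-0.34,-0.27,0,0,0,0.7,0,-0.42,-0.34,0,0,0,0.85,0,-0.5,-0.41,0,0,0,1,0,-0.57,-0.48,0,0,0,1,0,-0.57,-0.5,0,0,0,1,0,-0.57,-0.5,0,0,0,1,0])

```text
clock: 3.9
ee_pos: [404.4, -193.5, 331.5]
tool_rot: [0.817, 0.576, 0.0, 0.0]
ft_force: [0.7, -0.6, -0.4]
opening: 0.997
gripper_force: 0.0
```

```bash
python3 -c "
from h import *
snap('w2')"; python3 go.py 405 -200 250 -21
```

```text
pos [ 404.8 -193.2  331.5] yaw -19.56 tilt [ 9.e-04  1.e-04 -1.e+00] F [-0.3  0.8 -0.1] t 3.95 open 0.998
shift [-0.0128  0.0047  0.1631] turn [ 0.0015 -0.0008  0.0479]
```

View pics/w2.png

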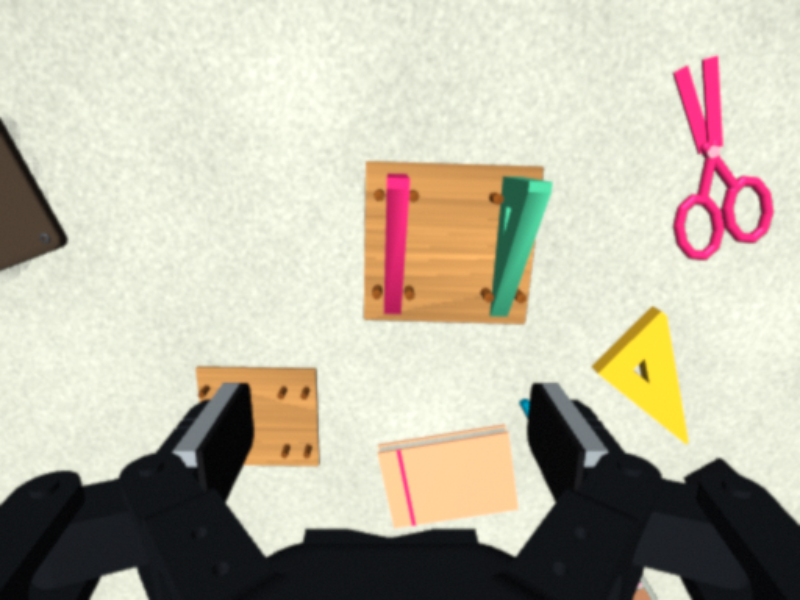

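The wrist view shows two wooden peg plates: the larger one at (455,243), which holds the pink brace at (397,245) and the mint one at (515,250), and the small empty one at (258,415). The larger one, with the braces, is the rack. The pink brace's tall end is at (398,180) and its tail at (393,312). This view is itself the enlarged confirmation.

```bash
cat > br.py <<'E'
from h import *
def brace(tag,box,stand=10):
    z=np.load(f"pics/{tag}.npz");p,d,e,k=z["p"],z["d"],z["e"],z["k"];C=cloud(d,e,k)
    h=cv2.cvtColor(p,cv2.COLOR_RGB2HSV);m=np.zeros(d.shape,bool);m[box[1]:box[3],box[0]:box[2]]=1
    m&=(h[...,0]>155)&(h[...,1]>110)&(d>0);m=cv2.erode(m.astype(np.uint8),np.ones((3,3)))>0
    P=C[m];P=P[P[:,2]>stand+2]
    r=cv2.minAreaRect(P[:,:2].astype(np.float32))
    x,y,zz=P.T;s=(P[:,:2]);mm,v,w=pca(s);a=v[:,1]
    for it in range(3):   # mid line: bin along axis, use bin mid-extents
        t=(s-mm)@a;l=(s-mm)@[-a[1],a[0]];B=[]
        for b in np.arange(t.min(),t.max(),6):
            j=(t>=b)&(t<b+6)
            if j.sum()>5:B.append([b+3,(np.percentile(l[j],3)+np.percentile(l[j],97))/2,np.percentile(l[j],97)-np.percentile(l[j],3),np.median(P[j,2])])
        B=np.array(B);c=np.polyfit(B[:,0],B[:,1],1);mm=mm+c[1]*np.array([-a[1],a[0]]);a=a+c[0]*np.array([-a[1],a[0]]);a/=np.linalg.norm(a)
    t=(s-mm)@a
    if np.corrcoef(t,P[:,2])[0,1]<0:a=-a;t=-t
    zz=P[:,2]-stand;j=(zz>15)&(zz<80);q=np.polyfit(zz[j],t[j],1)
    # slope line: from (-8,90) to (-140,4): x=-8-(90-z)*132/86
    off=np.median(t[j]-(-8-(90-zz[j])*132/86))
    print("n",len(P),"yaw",np.degrees(np.arctan2(a[1],a[0])),"slope",q[0],132/86,"ztop",zz.max(),"t",t.min()-off,t.max()-off,"width",np.median(B[:,2]))
    o=mm+a*off;print("origin xy",o,"grasp65",o-65*a);print(B[:,[1,2]].round(1).tolist());return o,a
E
python3 - <<'E'
from br import *
brace("w2",(235,100,275,205))
z=np.load("pics/w2.npz");p,d,e,k=z["p"],z["d"],z["e"],z["k"];C=cloud(d,e,k);h=cv2.cvtColor(p,cv2.COLOR_RGB2HSV)
# rack left/bottom edges
m=np.zeros(d.shape,np.uint8);m[98:215,225:355]=((h[98:215,225:355,1]>70)&(C[98:215,225:355,2]<13)&(C[98:215,225:355,2]>6))
P=C[m>0][:,:2].astype(np.float32);r=cv2.minAreaRect(P);print("rack",r)
# with rack y offset: is pink at rack +55 (left of x)?
E
```

```text
n 920 yaw 68.86493703082107 slope 1.5465431880628857 1.5348837209302326 ztop 92.36728375858917 t -136.0437148073335 0.6820912706445412 width 13.408982861948337
origin xy [ 430.48804932 -143.12050108] grasp65 [ 407.05115045 -203.74814965]
[[-0.1, 12.7], [0.1, 12.6], [0.3, 12.4], [0.5, 12.3], [-1.6, 10.7], [0.1, 13.5], [0.3, 13.4], [0.5, 13.2], [0.5, 13.5], [0.2, 14.3], [-0.3, 12.7], [-0.1, 12.6], [-0.4, 13.6], [-0.2, 13.5], [-0.0, 13.4], [0.2, 13.2], [-0.2, 14.3], [0.0, 14.1], [0.3, 13.9], [-0.1, 14.9], [0.2, 14.7], [-0.1, 13.5], [-0.0, 13.3]]
rack ((456.9215393066406, -226.9723663330078), (159.5883026123047, 170.0220489501953), 68.76969909667969)
```

```bash
python3 go.py 407 -203.7 130 -21.2
```

```text
pos [ 404.8 -193.2  331.5] yaw -19.56 tilt [ 9.e-04  1.e-04 -1.e+00] F [-0.3  0.8 -0.1] t 3.95 open 0.998
shift [-0.0185  0.0108  0.4031] turn [ 0.0015 -0.0008  0.0546]
```

>>> jog_arm(rows=[-0.01,0.005,0.04,0,0,0.03,0,-0.0185,0.0108,0.09,0,0,0.0546,0,-0.0185,0.0108,0.15,0,0,0.0546,0,-0.0185,0.0108,0.22,0,0,0.0546,0,-0.0185,0.0108,0.29,0,0,0.0546,0,-0.0185,0.0108,0.35,0,0,0.0546,0,-0.0185,0.0108,0.39,0,0,0.0546,0,-0.0185,0.0108,0.403,0,0,0.0546,0,-0.0185,0.0108,0.403,0,0,0.0546,0,-0.0185,0.0108,0.403,0,0,0.0546,0])

```text
clock: 5.2
ee_pos: [407.5, -204.6, 131.0]
tool_rot: [0.825, 0.565, 0.0, 0.001]
ft_force: [-0.3, 0.2, 0.4]
opening: 1.002
gripper_force: 0.0
```

```bash
python3 -c "
from h import *
snap('w3')
from br import *
brace('w3',(200,0,320,384))"; python3 go.py 407 -203.7 23 -21.2
```

```text
n 3381 yaw 68.75585378985794 slope 1.4979646702210139 1.5348837209302326 ztop 92.387007686593 t -136.930155387978 0.6592418212026203 width 15.231849124812063
origin xy [ 430.5616061  -143.06348854] grasp65 [ 407.00932312 -203.64640665]
[[0.1, 14.2], [-0.3, 14.9], [0.1, 15.5], [0.1, 15.2], [0.1, 14.9], [0.0, 14.6], [0.4, 15.2], [-0.0, 15.5], [-0.3, 14.7], [-0.1, 14.9], [0.3, 15.2], [-0.1, 15.6], [-0.2, 15.3], [-0.2, 15.0], [0.1, 15.2], [-0.2, 15.6], [0.0, 15.6], [-0.0, 15.3], [-0.0, 15.9], [-0.0, 15.7], [0.1, 15.7], [0.1, 16.3], [0.1, 15.2]]
pos [ 407.4 -204.7  131. ] yaw -21.2 tilt [ 0.0018 -0.0015 -1.    ] F [ 0.3 -0.7  0.1] t 5.25 open 0.999
shift [ 0.0017 -0.0019  0.2161] turn [0.0043 0.0013 0.0001]
```

View pics/w3.png

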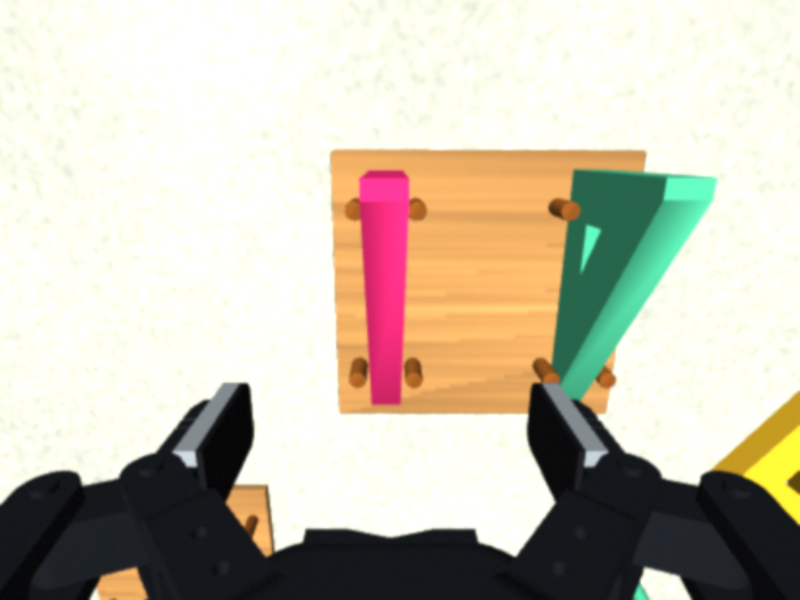

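The pink brace stands at (385,285) between its four pegs, and mint is at (640,270). The estimate agrees with the earlier one to under 1 mm, so I'll descend and close.

>>> jog_arm(rows=[0.0015,-0.0015,0.03,0,0,0,0,0.0015,-0.0015,0.07,0,0,0,0,0.0015,-0.0015,0.12,0,0,0,0,0.0015,-0.0015,0.17,0,0,0,0,0.0015,-0.0015,0.205,0,0,0,0,0.0015,-0.0015,0.215,0,0,0,0,0.0015,-0.0015,0.215,0,0,0,0.3,0.0015,-0.0015,0.215,0,0,0,0.6,0.0015,-0.0015,0.215,0,0,0,1,0.0015,-0.0015,0.215,0,0,0,1])

```text
clock: 6.5
ee_pos: [406.7, -203.8, 23.2]
tool_rot: [0.825, 0.565, 0.0, 0.001]
ft_force: [-0.5, -0.2, -1.4]
opening: 0.206
gripper_force: 58.6
```

>>> jog_arm(rows=[0,0,0,0,0,0,1,0,0,0,0,0,0,1,0,0,0,0,0,0,1,0,0,0,0,0,0,1,0,0,0,0,0,0,1,0,0,0,0,0,0,1,0,0,0,0,0,0,1,0,0,0,0,0,0,1,0,0,0,0,0,0,1,0,0,0,0,0,0,1])

```text
clock: 7.75
ee_pos: [406.7, -203.8, 23.0]
tool_rot: [0.825, 0.565, 0.0, 0.001]
ft_force: [-0.3, 0.9, 6.0]
opening: 0.199
gripper_force: 59.2
```

```bash
python3 go.py 407 -203.7 200 -21.2
```

```text
pos [ 406.7 -203.8   23. ] yaw -21.22 tilt [ 1.e-03 -9.e-04 -1.e+00] F [-0.3  0.9  6. ] t 7.75 open 0.199
shift [ 3.000e-04  9.000e-04 -3.539e-01] turn [ 0.0024  0.0009 -0.0005]
```

>>> jog_arm(rows=[0,0,-0.01,0,0,0,1,0,0,-0.03,0,0,0,1,0,0,-0.06,0,0,0,1,0,0,-0.1,0,0,0,1,0,0,-0.16,0,0,0,1,0,0,-0.23,0,0,0,1,0,0,-0.3,0,0,0,1,0,0,-0.34,0,0,0,1,0,0,-0.35,0,0,0,1,0,0,-0.35,0,0,0,1])

```text
clock: 9.0
ee_pos: [405.9, -203.2, 197.3]
tool_rot: [0.825, 0.565, 0.0, 0.0]
ft_force: [-0.3, 0.2, -1.1]
opening: 0.201
gripper_force: 58.7
```

```bash
python3 -c "
from h import *
snap('w4')"; python3 go.py 590 180 200 -3.53
```

```text
pos [ 405.6 -203.   196.5] yaw -21.22 tilt [-1.1e-03  9.0e-04 -1.0e+00] F [-0.4 -0.1 -1.9] t 9.05 open 0.204
shift [ 0.8475  0.0665 -0.0066] turn [-0.0024 -0.0012 -0.5897]
```

View pics/w4.png

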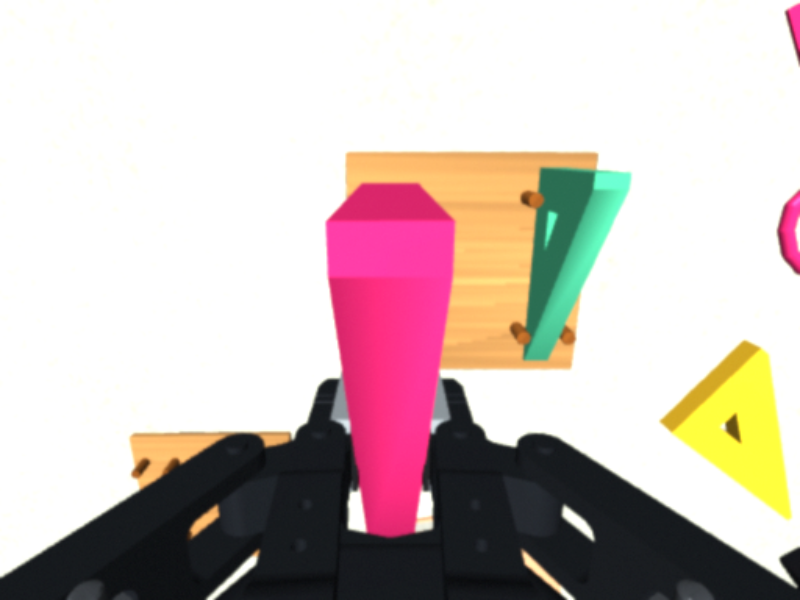

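The pink brace is held straight in the fingers: front face at (390,203), flat top at (390,248). The rack place is empty and mint is undisturbed. Next I'll measure its pose in the tool frame.

```bash
cat > held.py <<'E'
from h import *
import sys
z=np.load(f"pics/{sys.argv[1]}.npz");p,d,e,k=z["p"],z["d"],z["e"],z["k"]
# camera in tool: fixed mount
E=np.eye(4);E[:3,:3]=[[.001315,.95541,.295281],[1,-.001247,-.000419],[-.000032,.295281,-.95541]];E[:3,3]=[74.04,-.65,-142.95]
C=cloud(d,E,k);h=cv2.cvtColor(p,cv2.COLOR_RGB2HSV)
m=(h[...,0]>155)&(h[...,1]>110)&(d>0)&(d<190);m=cv2.erode(m.astype(np.uint8),np.ones((3,3)))>0
P=C[m];print(len(P),P.min(0),P.max(0))
f=P[P[:,0]>50]
top=P[(P[:,2]<np.percentile(P[:,2],1)+3)];print("top flat z",np.median(top[:,2]),"x",top[:,0].min(),top[:,0].max(),"y",top[:,1].min(),top[:,1].max())
zt=np.median(top[:,2]);fr=P[(P[:,2]>zt+5)&(P[:,0]>top[:,0].max()-5)]
c=np.polyfit(fr[:,2],fr[:,0],1);print("front n",len(fr),"x vs z",c,"x at mid",np.median(fr[:,0]),"z",fr[:,2].min(),fr[:,2].max(),"y",np.percentile(fr[:,1],[2,98]))
s=P[(P[:,0]<top[:,0].min()-3)&(P[:,0]>0)];c=np.polyfit(s[:,0],s[:,2],1);print("slope deg",np.degrees(np.arctan(c[0])),"nominal",-np.degrees(np.arctan(86/132)))
B=[[b,(s[(abs(s[:,0]-b)<2)][:,1].min()+s[(abs(s[:,0]-b)<2)][:,1].max())/2] for b in range(8,50,4)];q=np.polyfit(*np.array(B).T,1);print("mid y yaw deg",np.degrees(np.arctan(q[0])),"y at 0",q[1])
E
python3 held.py w4
```

```text
12436 [-66.12148237  -9.5451442  -79.23522898] [65.41335196  8.48341851  3.56205484]
top flat z -77.17719398462717 x 52.79612158049764 65.41335195573876 y -9.443568029917039 8.147352465930568
front n 1058 x vs z [-3.73301668e-04  6.51025229e+01] x at mid 65.12037985767375 z -72.1362556004698 3.5620548402147847 y [-8.55852623  7.17608953]
slope deg -33.10098540134978 nominal -33.084852928734975
mid y yaw deg -0.11999019706193131 y at 0 -0.49550617553572307
```

```bash
python3 go.py 589.8 186.4 150 -3.53
```

```text
pos [ 405.6 -203.   196.5] yaw -21.22 tilt [-1.1e-03  9.0e-04 -1.0e+00] F [-0.4 -0.1 -1.9] t 9.05 open 0.204
shift [0.8592 0.0616 0.0934] turn [-0.0024 -0.0012 -0.5897]
```

>>> jog_arm(rows=[0.04,0.003,0,0,0,-0.03,1,0.12,0.01,0,0,0,-0.1,1,0.22,0.017,0,0,0,-0.18,1,0.33,0.025,0,0,0,-0.26,1,0.44,0.033,0,0,0,-0.34,1,0.55,0.04,0,0,0,-0.42,1,0.66,0.048,0,0,0,-0.5,1,0.76,0.055,0,0,0,-0.56,1,0.83,0.06,0,0,0,-0.589,1,0.859,0.0616,0,0,0,-0.589,1])

```text
clock: 10.3
ee_pos: [589.9, 187.3, 195.3]
tool_rot: [0.728, 0.686, -0.001, -0.001]
ft_force: [0.4, -0.8, -1.2]
opening: 0.207
gripper_force: 58.6
```

```bash
python3 -c "
from h import *
snap('w5')"; python3 go.py 589.9 188 60 -3.53
```

```text
pos [590.2 187.8 195.6] yaw -3.47 tilt [-2.3e-03  4.0e-04 -1.0e+00] F [-0.2  0.7 -0.6] t 10.35 open 0.205
shift [ 2.000e-04 -0.000e+00  2.712e-01] turn [-0.0045 -0.0005  0.0022]
```

View pics/w5.png

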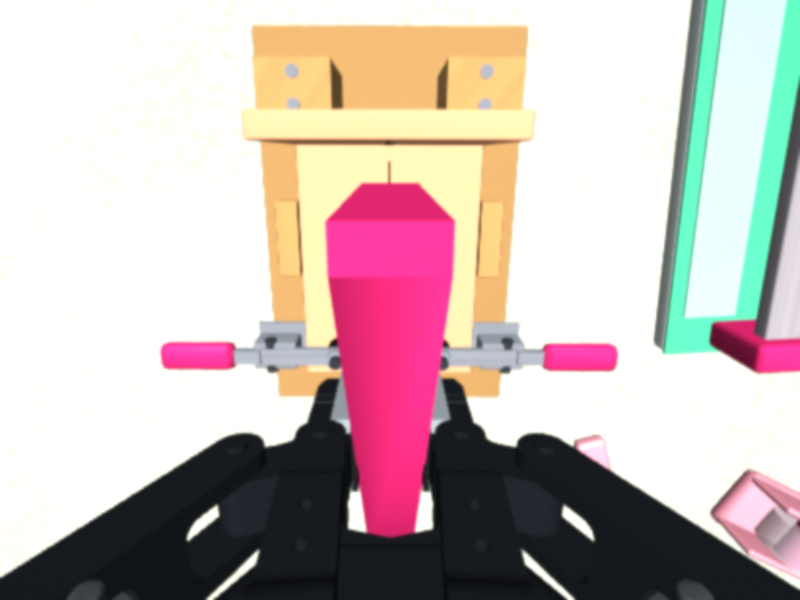

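The brace hangs above the bookend, centred on the pencil line (390,172). The plate's top edge is at row 140, and the clamps are at (330,355) and (445,355). I'll do a quick numeric check of the gap in the tool frame.

```bash
python3 - <<'E'
from h import *
from workcell import sense
from scipy.spatial.transform import Rotation as R
z=np.load("pics/w5.npz");p,d,e,k=z["p"],z["d"],z["e"],z["k"];g=cv2.cvtColor(p,cv2.COLOR_RGB2GRAY).astype(float)
s=sense();T=R.from_quat(s["tool_rot"]).inv();Q=[]
for u in list(range(165,240))+list(range(262,335)):
    vs=np.arange(84,97);gr=np.diff(g[vs,u]);Q.append([u,vs[gr.argmin()]+.5])
Q=np.array(Q);print(np.unique(Q[:,1],return_counts=True))
X=T.apply(ray(Q,132,e,k)-s["ee_pos"]);c=np.polyfit(X[:,1],X[:,0],1);print("plate top front edge, tool x:",np.median(X[:,0]),"yaw deg",np.degrees(c[0]))
L=[]
for v in range(104,115):
    us=np.arange(240,260);w=np.clip(np.median(g[v,us])-g[v,us]-8,0,None);L.append([(us*w).sum()/w.sum(),v])
Y=T.apply(ray(np.array(L),21,e,k)-s["ee_pos"]);print("line tool y",Y[:,1].round(2))
C=cloud(d,e,k);print("plate top z",np.median(C[79,170:330,2]),"base z",np.median(C[110,200:230,2]))
E
python3 held.py w5
```

```text
(array([87.5, 88.5, 89.5]), array([  1, 138,   9]))
plate top front edge, tool x: 79.65161922402022 yaw deg 0.008504822341142044
line tool y [-0.18 -0.18 -0.18 -0.18 -0.16 -0.18 -0.17 -0.16 -0.16 -0.15 -0.17]
plate top z 132.34666728619658 base z 21.03570575471977
12519 [-66.33570086  -9.52682771 -79.98212815] [65.3654206   8.4706063   3.52809768]
top flat z -77.13830389275445 x 52.813532898972696 65.35192209587275 y -9.526827714774674 8.196308684329784
front n 1046 x vs z [-4.45085613e-04  6.51042491e+01] x at mid 65.12361727098505 z -72.0998782980492 3.5280976841683582 y [-8.64678581  7.21384869]
slope deg -33.08868003312883 nominal -33.084852928734975
mid y yaw deg -0.09779502016173885 y at 0 -0.5215149011874622
```

>>> jog_arm(rows=[0,0.0007,0.02,0,0,0,1,0,0.0007,0.06,0,0,0,1,0,0.0007,0.11,0,0,0,1,0,0.0007,0.17,0,0,0,1,0,0.0007,0.23,0,0,0,1,0,0.0007,0.27,0,0,0,1,0,0.0007,0.3,0,0,0,1,0,0.0007,0.312,0,0,0,1,0,0.0007,0.317,0,0,0,1,0,0.0007,0.318,0,0,0,1])

```text
clock: 11.6
ee_pos: [591.4, 186.0, 39.2]
tool_rot: [0.729, 0.685, 0.001, 0.0]
ft_force: [-0.6, 0.2, -1.0]
opening: 0.203
gripper_force: 58.6
```

```bash
python3 go.py 590.8 201.4 33.8 -3.53
```

```text
pos [591.4 186.   39.2] yaw -3.54 tilt [ 1.6e-03  2.0e-04 -1.0e+00] F [-0.6  0.2 -1. ] t 11.6 open 0.203
shift [ 0.0306 -0.003   0.0108] turn [ 0.0031 -0.0006 -0.0005]
```

>>> jog_arm(rows=[0,0,0.002,0,0,0,1,0,0,0.004,0,0,0,1,0,0,0.006,0,0,0,1,0,0,0.007,0,0,0,1,0,0,0.008,0,0,0,1,0,0,0.008,0,0,0,1,0,0,0.008,0,0,0,1,0,0,0.008,0,0,0,1,0,0,0.008,0,0,0,1,0,0,0.008,0,0,0,1])

```text
clock: 12.85
ee_pos: [590.7, 185.8, 34.3]
tool_rot: [0.729, 0.685, 0.0, 0.0]
ft_force: [-0.2, -0.1, -1.2]
opening: 0.203
gripper_force: 58.6
```

```bash
python3 -c "
from h import *
snap('w6',False)"; python3 go.py 590.8 201.4 33.8 -3.53;  python3 held.py w6
```

```text
pos [590.7 185.8  34.3] yaw -3.55 tilt [-0. -0. -1.] F [ 0.7  0.1 -0.8] t 12.9 open 0.207
shift [ 0.0311 -0.0017  0.0011] turn [-0.      0.     -0.0007]
15739 [ -66.8797105  -143.33908925  -79.4230392 ] [ 65.36481783 148.13165196   4.17011688]
top flat z -77.10861147264673 x 52.7495535912017 65.34028692390248 y -9.60287206846466 8.120119748216709
front n 1063 x vs z [-6.18863878e-04  6.50788257e+01] x at mid 65.10559969748036 z -72.0939626216094 4.170116879545873 y [-8.69780781  7.16926915]
slope deg -33.07797318317823 nominal -33.084852928734975
mid y yaw deg -0.08907590792621665 y at 0 -0.5422990925545763
```

>>> jog_arm(rows=[0.002,0,0,0,0,0,1,0.006,0,0,0,0,0,1,0.01,0,0,0,0,0,1,0.014,0,0,0,0,0,1,0.018,0,0,0,0,0,1,0.021,0,0,0,0,0,1,0.023,0,0.0005,0,0,0,1,0.0245,0,0.001,0,0,0,1,0.025,0,0.001,0,0,0,1,0.025,0,0.001,0,0,0,1])

```text
clock: 14.15
ee_pos: [591.7, 198.2, 34.1]
tool_rot: [0.729, 0.685, 0.0, 0.0]
ft_force: [-0.1, -2.1, 1.3]
opening: 0.202
gripper_force: 58.9
```

```bash
python3 go.py 590.8 201.4 33.8 -3.53
```

```text
pos [591.7 198.2  34.1] yaw -3.55 tilt [ 5.e-04 -1.e-04 -1.e+00] F [-0.1 -2.1  1.3] t 14.15 open 0.202
shift [ 0.0062 -0.0021  0.0006] turn [ 0.001   0.0001 -0.0006]
```

>>> jog_arm(rows=[0.0005,0,0,0,0,0,1,0.001,0,0,0,0,0,1,0.0015,0,0,0,0,0,1,0.002,0,0,0,0,0,1,0.0025,0,0,0,0,0,1,0.003,0,0,0,0,0,1,0.0035,-0.0005,0,0,0,0,1,0.004,-0.001,0,0,0,0,1,0.0045,-0.001,0,0,0,0,1,0.0045,-0.001,0,0,0,0,1])

```text
clock: 15.4
ee_pos: [591.4, 200.6, 34.1]
tool_rot: [0.729, 0.685, 0.0, 0.0]
ft_force: [1.0, -2.1, 3.3]
opening: 0.202
gripper_force: 59.1
```

```bash
python3 go.py 590.8 201.4 33.8 -3.53
```

```text
pos [591.4 200.6  34.1] yaw -3.55 tilt [ 7.e-04  0.e+00 -1.e+00] F [ 1.  -2.1  3.3] t 15.4 open 0.202
shift [ 0.0015 -0.0013  0.0006] turn [ 0.0014 -0.0001 -0.0007]
```

>>> jog_arm(rows=[0.0003,0,0,0,0,0,1,0.0006,0,0,0,0,0,1,0.0009,0,0,0,0,0,1,0.0012,0,0,0,0,0,1,0.0015,0,0,0,0,0,1,0.0018,0,0,0,0,0,1,0.002,0,0,0,0,0,1,0.002,0,0,0,0,0,1,0.002,0,0,0,0,0,1,0.002,0,0,0,0,0,1])

```text
clock: 16.65
ee_pos: [591.3, 201.1, 34.1]
tool_rot: [0.729, 0.685, -0.0, 0.0]
ft_force: [0.3, -5.4, 6.2]
opening: 0.203
gripper_force: 59.5
```

>>> jog_arm(rows=[0.0002,0,0,0,0,0,1,0.0004,0,0,0,0,0,1,0.0006,0,0,0,0,0,1,0.0008,0,0,0,0,0,1,0.001,0,0,0,0,0,1,0.001,0,0,0,0,0,1,0.001,0,0,0,0,0,1,0.001,0,0,0,0,0,1,0.001,0,0,0,0,0,1,0.001,0,0,0,0,0,1])

```text
clock: 17.9
ee_pos: [591.3, 201.1, 34.1]
tool_rot: [0.729, 0.685, -0.001, 0.0]
ft_force: [0.2, -6.8, 6.9]
opening: 0.201
gripper_force: 59.6
```

```bash
python3 -c "
from h import *
snap('w7')
from workcell import *
print(sense())";  python3 held.py w7
```

```text
{'clock': 17.95, 'joints': array([ 0.16618644,  0.40442267,  1.8193598 , -0.00202926,  0.91845565,
        0.22919517]), 'dq': array([-0.00087092, -0.00150698, -0.00106187, -0.00070589,  0.00120953,
        0.00220213]), 'effort': array([ 3.88938949e+00, -3.61102903e+01, -2.19143236e+01,  1.08332399e+00,
       -1.66799328e-01, -9.05863184e-03]), 'ee_pos': array([591.24377483, 201.0732592 ,  34.07279049]), 'tool_rot': array([ 7.28606980e-01,  6.84931467e-01, -7.15521570e-04,  4.91901772e-04]), 'ft_force': array([ 0.27815962, -6.8848986 ,  5.47979769]), 'moment': array([-0.9300637 ,  0.02385106,  0.0618287 ]), 'gripper_force': 59.59131360054016, 'opening': 0.20453063085135337}
10858 [ -77.45954873 -146.49379056  -79.78424425] [ 60.99513559 151.79272125   3.44361015]
top flat z -77.0972750754355 x 52.47147019205144 60.995135588246676 y -9.554732332925003 8.186169401290973Traceback (most recent call last):
  File "held.py", line 12, in <module>
    c=np.polyfit(fr[:,2],fr[:,0],1);print("front n",len(fr),"x vs z",c,"x at mid",np.median(fr[:,0]),"z",fr[:,2].min(),fr[:,2].max(),"y",np.percentile(fr[:,1],[2,98]))
    raise TypeError("expected non-empty vector for x")
TypeError: expected non-empty vector for x
```

View pics/w7.png

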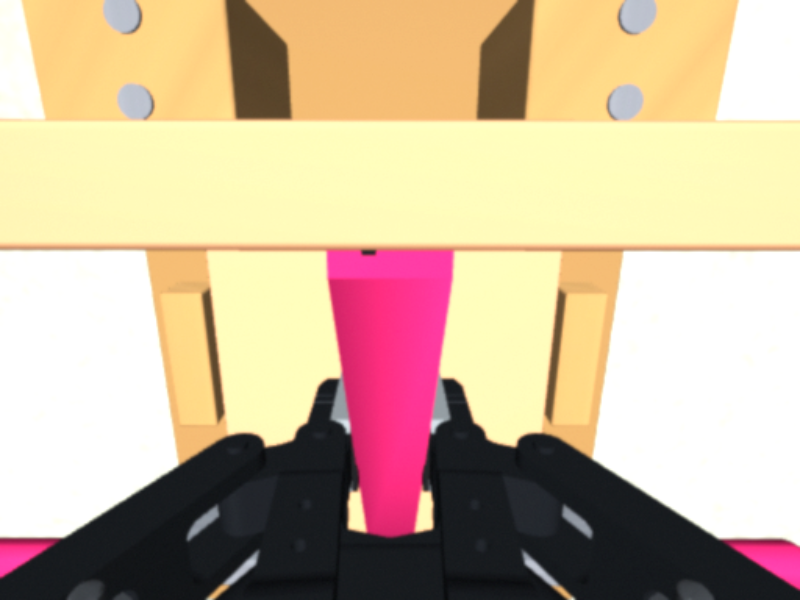

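The brace's top edge at (390,265) meets the plate's face at row 248. The mark at (368,252) and the cleats at (190,355) and (578,355) suggest it sits a little right of centre, so I'll measure that.

Run:
```python
from h import *
z=np.load("pics/w7.npz");p,d,k=z["p"],z["d"],z["k"]
E=np.eye(4);E[:3,:3]=[[.001315,.95541,.295281],[1,-.001247,-.000419],[-.000032,.295281,-.95541]];E[:3,3]=[74.04,-.65,-142.95]
g=cv2.cvtColor(p,cv2.COLOR_RGB2GRAY).astype(float);h=cv2.cvtColor(p,cv2.COLOR_RGB2HSV)
C=cloud(d,E,k)
for v in(190,200,210,220,230):
    gr=abs(np.diff(h[v,90:440,1].astype(float)));us=np.argwhere(gr>20).ravel()+90.5;print(v,us.tolist(),"tool z base",C[v,160,2])
# base-plate/frame boundaries symmetric about pencil line: tool y at tool z=13.1 (z=21)
for v in(190,205,220):
    for u in(np.array([[0,v]])):
        pass
print("mark depth/col");m=(g<60)[150:168,200:290];a=np.argwhere(m)+[150,200];print(len(a),a.mean(0) if len(a) else None,[C[int(i),int(j)].round(1).tolist() for i,j in a[:6]])
print("plate top z tool",np.median(C[110:140,60:450,2]))
```

```text
190 [96.5, 97.5, 98.5, 211.5, 212.5, 286.5, 287.5, 393.5, 394.5] tool z base 12.78525233644325
200 [98.5, 99.5, 212.5, 213.5, 284.5, 285.5, 391.5, 392.5, 393.5] tool z base 12.833333896866435
210 [100.5, 101.5, 214.5, 215.5, 283.5, 284.5, 390.5, 391.5] tool z base 13.00152992494364
220 [101.5, 102.5, 215.5, 216.5, 281.5, 282.5, 388.5, 389.5] tool z base 12.653849407105383
230 [103.5, 104.5, 217.5, 218.5, 280.5, 281.5, 387.5, 388.5] tool z base 11.6916085645056
mark depth/col
30 [161.  235.5] [[74.0, -0.6, -143.0], [74.0, -0.6, -143.0], [74.0, -0.6, -143.0], [74.0, -0.6, -143.0], [74.0, -0.6, -143.0], [74.0, -0.6, -143.0]]
plate top z tool -142.95
```

>>> jog_arm(rows=[-0.002,0,0,0,0,0,1,-0.004,0,0,0,0,0,1,-0.006,-0.0005,0,0,0,0,1,-0.007,-0.002,0,0,0,0,1,-0.007,-0.0035,0,0,0,0,1,-0.007,-0.0035,0,0,0,0,1,-0.006,-0.0035,0,0,0,0,1,-0.005,-0.0035,0,0,0,0,1,-0.004,-0.0035,0,0,0,0,1,-0.003,-0.0035,0,0,0,0,1])

```text
clock: 19.2
ee_pos: [589.5, 199.0, 34.1]
tool_rot: [0.729, 0.685, -0.001, 0.001]
ft_force: [0.5, -4.7, 7.5]
opening: 0.204
gripper_force: 59.7
```

>>> jog_arm(rows=[0.0004,0,0,0,0,0,1,0.0008,0,0,0,0,0,1,0.0012,0,0,0,0,0,1,0.0016,0,0,0,0,0,1,0.002,0,0,0,0,0,1,0.0024,0,0,0,0,0,1,0.0028,0,0,0,0,0,1,0.003,0,0,0,0,0,1,0.003,0,0,0,0,0,1,0.003,0,0,0,0,0,1])

```text
clock: 20.45
ee_pos: [589.3, 199.9, 34.1]
tool_rot: [0.729, 0.685, -0.002, 0.001]
ft_force: [-0.2, -5.7, 7.4]
opening: 0.204
gripper_force: 59.7
```

```bash
python3 -c "
from h import *
p,d,C=snap('w8',False)
h=cv2.cvtColor(p,cv2.COLOR_RGB2HSV);g=cv2.cvtColor(p,cv2.COLOR_RGB2GRAY)
for v in (190,205,220):print(v,(np.argwhere(abs(np.diff(h[v,60:440,1].astype(float)))>20).ravel()+60.5).tolist())
a=np.argwhere(g[150:168,200:290]<60)+[150,200];print('mark',a.mean(0))
"; python3 go.py 590.8 201.4 33.8 -3.53
```

```text
190 [100.5, 101.5, 211.5, 212.5, 286.5, 287.5, 396.5, 397.5]
205 [102.5, 103.5, 213.5, 214.5, 284.5, 285.5, 394.5, 395.5]
220 [104.5, 105.5, 106.5, 215.5, 216.5, 282.5, 283.5, 392.5, 393.5]
mark [154.41176471 247.        ]
pos [589.3 200.   34.1] yaw -3.55 tilt [-0.0016 -0.0035 -1.    ] F [-0.4 -4.9  8.1] t 20.5 open 0.202
shift [0.003  0.0028 0.0006] turn [-0.0027  0.0069 -0.0007]
```

>>> jog_arm(rows=[0,0,-0.0004,0,0,0,1,0,0,-0.0008,0,0,0,1,0,0,-0.0012,0,0,0,1,0.0003,0,-0.0012,0,0,0,1,0.0006,0,-0.0012,0,0,0,1,0.0009,0,-0.0012,0,0,0,1,0.0012,0,-0.0012,0,0,0,1,0.0012,0,-0.0012,0,0,0,1,0.0012,0,-0.0012,0,0,0,1,0.0012,0,-0.0012,0,0,0,1])

```text
clock: 21.75
ee_pos: [588.9, 201.2, 34.1]
tool_rot: [0.729, 0.685, -0.002, 0.0]
ft_force: [1.0, -5.4, 5.1]
opening: 0.204
gripper_force: 59.6
```

```bash
python3 go.py 590.8 201.4 33.8 -3.53
```

```text
pos [588.9 201.2  34.1] yaw -3.54 tilt [-0.0023 -0.0028 -1.    ] F [ 1.  -5.4  5.1] t 21.75 open 0.204
shift [0.0007 0.0038 0.0006] turn [-0.004   0.0055 -0.0004]
```

>>> jog_arm(rows=[0,0,-0.0004,0,0,0,1,0,0,-0.0008,0,0,0,1,0,0,-0.0012,0,0,0,1,0.0002,0,-0.0014,0,0,0,1,0.0004,0,-0.0014,0,0,0,1,0.0006,0,-0.0014,0,0,0,1,0.0008,0,-0.0014,0,0,0,1,0.0008,0,-0.0014,0,0,0,1,0.0008,0,-0.0014,0,0,0,1,0.0008,0,-0.0014,0,0,0,1])

```text
clock: 23.0
ee_pos: [588.9, 201.2, 34.1]
tool_rot: [0.729, 0.685, -0.002, 0.0]
ft_force: [1.9, -6.5, 2.5]
opening: 0.204
gripper_force: 59.2
```

```bash
python3 go.py 590.8 201.4 33.8 -3.53
```

```text
pos [588.9 201.2  34.1] yaw -3.55 tilt [-0.0022 -0.0033 -1.    ] F [ 1.9 -6.5  2.5] t 23.0 open 0.204
shift [0.0006 0.0039 0.0006] turn [-0.0039  0.0065 -0.0008]
```

>>> jog_arm(rows=[0.0002,0,0,0,0,0,1,0.0004,0,0,0,0,0,1,0.0006,0,0,0,0,0,1,0.0008,0,0,0,0,0,1,0.001,0,0,0,0,0,1,0.0012,0,0,0,0,0,1,0.0014,0,0,0,0,0,1,0.0016,0,0,0,0,0,1,0.0016,0,0,0,0,0,1,0.0016,0,0,0,0,0,1])

```text
clock: 24.25
ee_pos: [588.9, 201.2, 34.1]
tool_rot: [0.729, 0.685, -0.003, 0.001]
ft_force: [1.1, -9.4, 4.3]
opening: 0.206
gripper_force: 59.3
```

```bash
python3 go.py 590.8 201.4 33.8 -3.53
```

```text
pos [588.9 201.2  34.1] yaw -3.54 tilt [-0.0027 -0.0046 -1.    ] F [ 1.1 -9.4  4.3] t 24.25 open 0.206
shift [0.0007 0.0039 0.0006] turn [-0.0047  0.0091 -0.0004]
```

>>> jog_arm(rows=[0.0002,0,-0.0003,0,0,0,1,0.0004,0,-0.0006,0,0,0,1,0.0006,0,-0.0006,0,0,0,1,0.0008,0,-0.0006,0,0,0,1,0.0009,0,-0.0006,0,0,0,1,0.0009,0,-0.0006,0,0,0,1,0.0009,0,-0.0006,0,0,0,1,0.0009,0,-0.0006,0,0,0,1,0.0009,0,-0.0006,0,0,0,1,0.0009,0,-0.0006,0,0,0,1])

```text
clock: 25.5
ee_pos: [588.9, 201.2, 34.1]
tool_rot: [0.729, 0.685, -0.003, 0.001]
ft_force: [1.0, -11.2, 3.1]
opening: 0.203
gripper_force: 59.1
```

>>> jog_arm(rows=[0,0,0,0,0,0,1,0,0,0,0,0,0,1,0,0,0,0,0,0,1,0,0,0,0,0,0,1,0,0,0,0,0,0,1,0,0,0,0,0,0,1,0,0,0,0,0,0,1,0,0,0,0,0,0,1,0,0,0,0,0,0,1,0,0,0,0,0,0,1])

```text
clock: 26.75
ee_pos: [588.8, 201.2, 34.1]
tool_rot: [0.729, 0.685, -0.003, 0.001]
ft_force: [1.6, -11.3, 2.9]
opening: 0.202
gripper_force: 59.1
```

>>> jog_arm(rows=[0,0,0,0,0,0,1,0,0,0,0,0,0,1,0,0,0,0,0,0,1,0,0,0,0,0,0,1,0,0,0,0,0,0,1,0,0,0,0,0,0,1,0,0,0,0,0,0,1,0,0,0,0,0,0,1,0,0,0,0,0,0,1,0,0,0,0,0,0,1])

```text
clock: 28.0
ee_pos: [588.9, 201.2, 34.1]
tool_rot: [0.729, 0.685, -0.003, 0.001]
ft_force: [1.3, -11.4, 2.7]
opening: 0.207
gripper_force: 59.1
```

```bash
python3 -c "
from h import *
p,d,C=snap('w9',True)
h=cv2.cvtColor(p,cv2.COLOR_RGB2HSV);g=cv2.cvtColor(p,cv2.COLOR_RGB2GRAY)
for v in (190,205,220):print(v,(np.argwhere(abs(np.diff(h[v,60:440,1].astype(float)))>20).ravel()+60.5).tolist())
a=np.argwhere(g[150:168,200:290]<60)+[150,200];print('mark',a.mean(0))
"; python3 go.py 590.8 201.4 33.8 -3.53
```

```text
190 [101.5, 102.5, 211.5, 212.5, 286.5, 287.5, 397.5, 398.5, 399.5]
205 [103.5, 104.5, 213.5, 214.5, 284.5, 285.5, 395.5, 396.5]
220 [106.5, 107.5, 215.5, 216.5, 282.5, 283.5, 393.5, 394.5]
mark [163.54285714 249.88571429]
pos [588.8 201.2  34.1] yaw -3.54 tilt [-0.0029 -0.0053 -1.    ] F [  1.3 -10.3   2.7] t 28.05 open 0.204
shift [0.0007 0.0039 0.0006] turn [-0.0049  0.0104 -0.0005]
```

View pics/w9.png

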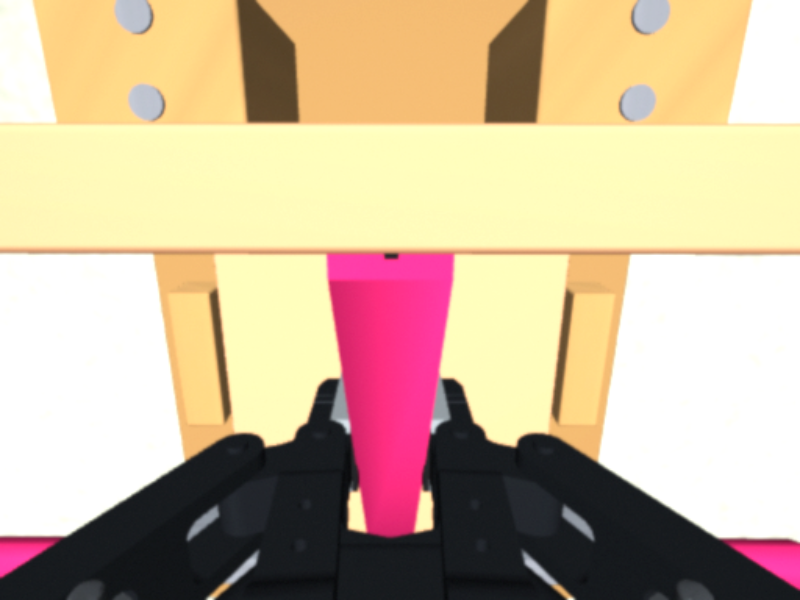

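The brace's centre (390) lines up with the pencil mark (391,256). The edge is against the plate and has held a steady push of about 11 N for over 2.5 s, so I'm handing in.

```bash
python3 -c "
from workcell import *
print(hand_in())"
```

```text
the job is handed in; nothing more can be done
None
```

I handed the job in at about 28 s: the pink brace stands on the bookend's base, centred on the pencil line, with the robot still pressing it square against the back plate with about 10–11 N at the wrist; the hand-in returned no verdict.

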